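# Make up two welding-torch service kits

## Task

Make up the two torch service kits from the stock on the bench: the blue tray gets the copper nozzle and the yellow block of contact tips; the green tray gets the brass nozzle, the red block of contact tips and the white ceramic diffuser. Stand every part upright on the tray floor, one to a compartment (any compartment of the right tray), setting it down rather than dropping it. Leave the black collar and the sooty used nozzle where they stand.

Things in the scene. Friction and masses are not known exactly. Their poses are not given: they have to be found in the camera images.
- copper_nozzle_mid (a point): New tall slender gas nozzle, copper-red, loose, standing upright: 80 mm high, round, 28 mm diameter up to 60 mm above its foot, then tapering to 22 mm with a dark bore on top. 0.1 kg. The point is its centre, 40 mm above its foot; z is its own axis, up.
- brass_nozzle_mid (a point): New short, stout conical gas nozzle, golden brass-yellow, loose, standing upright: 60 mm high, round, 36 mm diameter up to 40 mm above its foot, then tapering to 24 mm with a dark bore on top. 0.1 kg. The point is its centre, 30 mm above its foot; z is its own axis, up.
- yellow_tips_mid (a point): Yellow plastic block holding a row of five small copper contact tips, loose, standing upright: block 26 mm (its x) by 48 mm (its y) by 44 mm high; the tips stick up another 12 mm, in all 56 mm. 0.12 kg. The point is 28 mm above its foot, in the middle; z up.
- red_tips_mid (a point): Red plastic block, otherwise the same as the yellow: 26 mm (its x) by 48 mm (its y) by 44 mm high, with five copper contact tips sticking up another 12 mm, in all 56 mm. 0.12 kg. The point is 28 mm above its foot, in the middle; z up.
- diffuser_mid (a point): White ceramic gas diffuser with two grey rings, loose, standing upright: a cylinder 26 mm in diameter and 54 mm high. 0.05 kg. The point is its centre, 27 mm above its foot; z is its own axis, up.
- blue_tray: Blue kit tray, fixed to the bench: 152 mm (its y) by 78 mm (its x), with two square compartments side by side along its y, 70 by 70 mm inside, their centres at y = -37 and +37 mm. Floor 4 mm thick, all walls 4 mm thick and 12 mm high over the bench. Origin: centre of its underside, on the bench; z up.
- green_tray: Green kit tray, fixed to the bench: 226 mm (its y) by 78 mm (its x), with three square compartments in a row along its y, 70 by 70 mm inside, their centres at y = -74, 0 and +74 mm. Floor 4 mm thick, all walls 4 mm thick and 12 mm high over the bench. Origin: centre of its underside, on the bench; z up.
- collar_mid (a point): Black plastic insulating collar with a grey disc on top, loose, upright, 36 mm in diameter and 42 mm high; not wanted in any kit, to be left where it stands among the stock. The point is its centre, 21 mm above its foot.
- used_nozzle_mid (a point): Used gas nozzle, sooty black with grey spatter beads and a brown band at its foot, loose, upright, 28 mm in diameter and 72 mm high; not wanted in any kit, to be left where it stands among the stock. The point is its centre, 36 mm above its foot.
There are look-alikes about, which are no part of the job. What is shaped like the green_tray but pink or purple is not meant.

How it is judged (in metres and radians):
At the end, for the whole second after the job is handed in: Every part is in its own tray, alone in a compartment (centre within 24 mm of the compartment's centre each way), on the floor (height within 5 mm), upright within 0.12 rad, at rest (under 0.01 m/s); collar and used nozzle within 30 mm of their starts (x of copper_nozzle_mid in the frame of blue_tray between -0.024 and 0.024 m and z of copper_nozzle_mid in the frame of blue_tray between 0.039 and 0.049 m and angle between each of copper_nozzle_mid, yellow_tips_mid, brass_nozzle_mid, red_tips_mid, diffuser_mid's own z axis and vertical below 0.12 rad and x of yellow_tips_mid in the frame of blue_tray between -0.024 and 0.024 m and z of yellow_tips_mid in the frame of blue_tray between 0.027 and 0.037 m and ((y of copper_nozzle_mid in the frame of blue_tray between -0.061 and -0.013 m and y of yellow_tips_mid in the frame of blue_tray between 0.013 and 0.061 m) or (y of copper_nozzle_mid in the frame of blue_tray between 0.013 and 0.061 m and y of yellow_tips_mid in the frame of blue_tray between -0.061 and -0.013 m)) and x of brass_nozzle_mid in the frame of green_tray between -0.024 and 0.024 m and z of brass_nozzle_mid in the frame of green_tray between 0.029 and 0.039 m and x of red_tips_mid in the frame of green_tray between -0.024 and 0.024 m and z of red_tips_mid in the frame of green_tray between 0.027 and 0.037 m and x of diffuser_mid in the frame of green_tray between -0.024 and 0.024 m and z of diffuser_mid in the frame of green_tray between 0.026 and 0.036 m and ((y of brass_nozzle_mid in the frame of green_tray between -0.098 and -0.05 m and y of red_tips_mid in the frame of green_tray between -0.024 and 0.024 m and y of diffuser_mid in the frame of green_tray between 0.05 and 0.098 m) or (y of brass_nozzle_mid in the frame of green_tray between -0.098 and -0.05 m and y of red_tips_mid in the frame of green_tray between 0.05 and 0.098 m and y of diffuser_mid in the frame of green_tray between -0.024 and 0.024 m) or (y of brass_nozzle_mid in the frame of green_tray between -0.024 and 0.024 m and y of red_tips_mid in the frame of green_tray between -0.098 and -0.05 m and y of diffuser_mid in the frame of green_tray between 0.05 and 0.098 m) or (y of brass_nozzle_mid in the frame of green_tray between -0.024 and 0.024 m and y of red_tips_mid in the frame of green_tray between 0.05 and 0.098 m and y of diffuser_mid in the frame of green_tray between -0.098 and -0.05 m) or (y of brass_nozzle_mid in the frame of green_tray between 0.05 and 0.098 m and y of red_tips_mid in the frame of green_tray between -0.098 and -0.05 m and y of diffuser_mid in the frame of green_tray between -0.024 and 0.024 m) or (y of brass_nozzle_mid in the frame of green_tray between 0.05 and 0.098 m and y of red_tips_mid in the frame of green_tray between -0.024 and 0.024 m and y of diffuser_mid in the frame of green_tray between -0.098 and -0.05 m)) and linear speed of each of copper_nozzle, brass_nozzle, yellow_tips, red_tips, diffuser below 0.01 m/s and distance of each of collar_mid, used_nozzle_mid from where it was at the start of the episode below 0.03 m); the robot touches nothing.
It fails at once if one of the two parts that are not wanted was shifted by more than 30 mm (distance of any of collar_mid, used_nozzle_mid from where it was at the start of the episode above 0.03 m).
It fails at once if a part was dropped, thrown or knocked over (moving faster than 0.7 m/s with no finger on it: a free fall of more than about 25 mm) ((contact force between the fingers and copper_nozzle below 0.05 N and linear speed of copper_nozzle above 0.7 m/s) or (contact force between the fingers and brass_nozzle below 0.05 N and linear speed of brass_nozzle above 0.7 m/s) or (contact force between the fingers and yellow_tips below 0.05 N and linear speed of yellow_tips above 0.7 m/s) or (contact force between the fingers and red_tips below 0.05 N and linear speed of red_tips above 0.7 m/s) or (contact force between the fingers and diffuser below 0.05 N and linear speed of diffuser above 0.7 m/s)).
It also fails if it takes over 144 s, if anything falls off the work surface, if the arm or the gripper's body presses on something with over 40 N, if the wrist force passes 120 N, or if a joint passes its speed limit or range.

## Robot

A 6-joint arm with a two-finger parallel gripper is mounted at the origin on the work surface. World frame = base frame: x ahead of the robot, y to its left, z up, the work surface at z = 0. Lengths are in mm, angles in degrees, forces in N, time in s.
With the tool pointing down it reaches from about 300 to 850 mm from the base axis. Payload 5.4 kg.
Tool frame: the origin (TCP) lies on the centre line of the jaws, within the pads' length; the fingertips stand manip.tips_ahead ahead of it and the grasp point (between the pads) lies 6 mm ahead of it (manip.tips_ahead is the distance from the TCP to the fingertips, in mm); z points along the fingers, y is the line along which they close (so a half turn about z gives the same grasp; the last joint's range is limited). The gripper opens to 85 mm and grips with 20 to 120 N. Pads are 22 mm wide; open, the fingers measure 114 mm over their backs; the gripper's body (76 mm by 85 mm) begins 54 mm behind the grasp point. The pads swing forward as they close: fully open they stand 13 mm farther back than shut.
Start: joints at [-80.334, 9.076, 91.501, -0, 79.423, -12.038], TCP at [212.614, -534.23, 256.299] pointing down, gripper open.
Joint ranges: [-166.64, 166.64], [-54.1, 131.32], [10.49, 154.53], [-73.88, 253.88], [9.74, 151.15], [-171.62, 171.62]. Speed limits (degrees/s): [147.25, 147.25, 180, 180, 180, 180].

## Interface

Orientations are given as [roll, pitch, yaw] about the fixed x, y, z axes, in that order (R = Rz(yaw) Ry(pitch) Rx(roll)).
In Python, from plant import status, optics, manip gives the robot as it stands. The module is installed in compiled form; this text tells all that it offers.
- The arm moves only by the tool jog_arm, never from a script. Its argument "targets" is one flat list of numbers, 5 for each row, row after row: the shift along the tool's x, y, z in cm, then the turn about the tool's z in degrees, then the gripper's target within -1 to 1 (shut at 1, half-way at 0, fully open at -1). In form: [x, y, z, twist, gripper, x, y, z, twist, gripper, ...]. A call has 1 to 20 rows; each row is the pose to reach, as a shift and turn from the pose commanded when the call began, along the tool's axes at that moment; what a row does not reach only later rows make up. A row lasts 1/8 s, in which the tool goes at most 62.5 mm and 10.7 degrees, less where a joint would pass 70% of its speed; a pose out of reach is approached as far as the arm can. A call with a gripper value outside its range is refused whole. The fingers move at their own pace and stop on an object; the grip force is fixed at half the most. Time passes only in rows, so rows that repeat a pose let the fingers close. It gives the time, the measured TCP pose, the force, the opening and the grip force at its end, in the units of the state.
- status.read_state(): the state, without advancing time (a new reading comes with each control period).
- optics.capture(name): name is "scene" or "side" or "wrist"; returns a dict with "color" (400x640x3 uint8, blue, green, red), "fx", "fy", "cx", "cy" (pixels), "R" (3x3) and "t" (3): a world point X has camera coordinates R X + t. Camera axes: x right, y down, z forward; pixel columns grow to the right and rows downward; lengths in mm; the calibration is good to about 2 mm. A picture is of the moment at which its call begins. There is no depth.
- manip.hand_in(): hands the job in; it is judged then, once.
The state is a dict: "time": time; "joint_positions": joint angles; "joint_vel": joint speeds; "tau": joint torques, N m; "tool_pos": TCP position; "eef_rot": TCP orientation; "ft_force": force on the tool from outside, world axes, zero at the start; "wrist_torque": the same for the moment, N m; "width": finger opening in mm; "finger_force": force on a finger pad.
Only numpy, scipy, OpenCV 4.12 (cv2) and the standard library are available. Lean on these libraries where they do the work, as an engineer would, in place of code of your own. Each camera call takes 0.05 s, during which the arm holds its last target. There are 200 camera calls.

## Working session

There is one attempt and no reset: what is moved stays moved. The work goes in short steps, Python scripts to look and compute and a tool call to move; the robot and the scene stay as the last step left them, time stands still between calls to the robot, and variables do not carry over. Pictures are saved under pics/ and viewed, at most 14 in all, crops included, and the job is handed in when it is done.

Besides the shell and the picture viewer there is one more tool, called after "Request:" as a command line: name --argument value ..., lists and objects as JSON in quotes. jog_arm: Moves the arm, as the interface text tells. Its arguments: {"type":"object","properties":{"targets":{"type":"array"}},"required":["targets"]}

```bash
mkdir -p pics
cat > h.py <<'E'
import numpy as np, cv2
from plant import status, optics, manip
def cap(n,f):
    c=optics.capture(n); cv2.imwrite('pics/'+f,c['color']); np.savez('pics/'+f+'.npz',**{k:np.array(v) for k,v in c.items()}); return c
def ray(c,u,v,z):
    R=np.array(c['R']);t=np.array(c['t']).ravel();o=-R.T@t
    d=R.T@np.array([(u-c['cx'])/c['fx'],(v-c['cy'])/c['fy'],1]);return o+d*(z-o[2])/d[2]
def proj(c,X):
    p=np.array(c['R'])@np.array(X,float)+np.array(c['t']).ravel();return c['fx']*p[0]/p[2]+c['cx'],c['fy']*p[1]/p[2]+c['cy']
E
python3 - <<'E'
from h import *
print(status.read_state(),manip.tips_ahead)
for n in('scene','side','wrist'):
    c=cap(n,n+'0.png');print(n,c['fx'],np.round(-np.array(c['R']).T@np.array(c['t']).ravel()),np.round(c['R'],2).tolist())
E
```

```text
{'time': 0.0, 'joint_positions': array([-8.03342436e+01,  9.11295298e+00,  9.15731997e+01, -2.36033581e-04,
        7.94243027e+01, -1.20385805e+01]), 'joint_vel': array([-0.14178431, -0.01645825,  0.04581339, -0.09436178,  0.04294191,
       -0.02194438]), 'tau': array([ 1.47315332e-03, -3.96001482e+01, -3.31425083e+01, -2.09517102e-04,
        8.41379020e-03,  1.40717965e-06]), 'tool_pos': array([ 212.51996811, -533.67507801,  255.3049288 ]), 'eef_rot': array([-1.79891925e+02, -2.28108520e-02,  2.17043590e+01]), 'ft_force': array([ 0.7468562 ,  0.93601916, -0.62464968]), 'wrist_torque': array([ 0.00599417,  0.04561728, -0.01030657]), 'finger_force': 0.0, 'width': 85.16780693745432} 25.0
scene 513.8636520893087 [923. 541. 954.] [[-0.72, 0.7, -0.01], [0.55, 0.55, -0.63], [-0.43, -0.46, -0.78]]
side 432.3222010227028 [ 121. -906.  600.] [[0.94, -0.34, -0.01], [-0.17, -0.45, -0.87], [0.29, 0.82, -0.48]]
wrist 338.39246917783544 [ 283. -505.  373.] [[0.37, -0.93, -0.0], [-0.89, -0.35, 0.3], [-0.28, -0.11, -0.95]]
```

View pics/scene0.png

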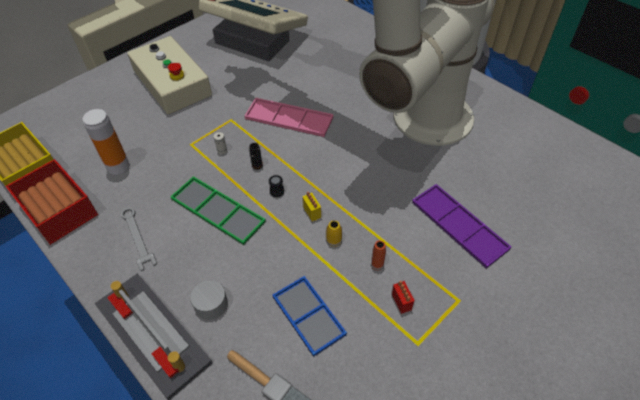

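View pics/side0.png

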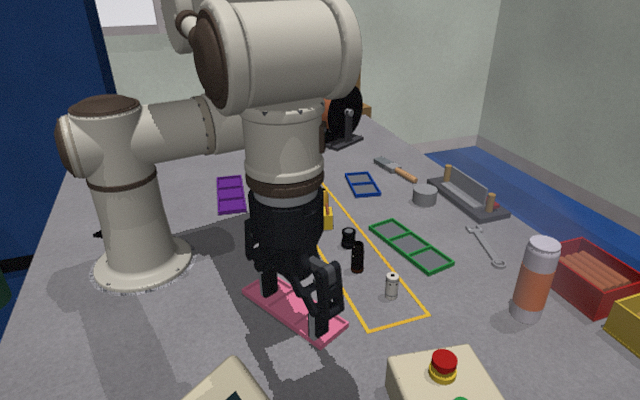

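The scene view shows everything: diffuser (220,143), used nozzle (256,155), collar (276,185), yellow tips (312,207), brass (334,233), copper (379,254) and red tips (403,296). The blue tray is around (309,315) and the green around (218,210). In the side view the arm hides part of the row.

```bash
cat >> h.py <<'E'
def mask(c,lo,hi,box=None):
    h=cv2.cvtColor(c['color'],cv2.COLOR_BGR2HSV);m=cv2.inRange(h,np.array(lo),np.array(hi))
    if box: k=np.zeros_like(m);x0,y0,x1,y1=box;k[y0:y1,x0:x1]=1;m=m*k
    return m
E
python3 - <<'E'
from h import *
c=optics.capture('scene')
P={'diff':(220,143,27),'used':(256,155,36),'collar':(276,185,21),'yellow':(312,207,28),'brass':(334,233,30),'copper':(379,254,40),'red':(403,296,28)}
for k,(u,v,z) in P.items(): print(k,np.round(ray(c,u,v,z)))
for k,lo,hi in(('blue',(100,140,60),(125,255,255)),('green',(50,140,40),(85,255,255))):
    m=mask(c,lo,hi,(150,150,360,370));n,l,s,_=cv2.connectedComponentsWithStats(m);i=1+s[1:,4].argmax()
    pts=np.array([ray(c,u,v,9)[:2] for v,u in np.argwhere(l==i)],np.float32)
    print(k,cv2.minAreaRect(pts))
b=cv2.resize(c['color'][170:330,250:450],(800,640))[:600];cv2.imwrite('pics/crop1.png',b)
E
```

```text
diff [ 479. -302.   27.]
used [ 446. -199.   36.]
collar [ 467. -102.   21.]
yellow [455.   9.  28.]
brass [470.  96.  30.]
copper [446. 204.  40.]
red [479. 299.  28.]
blue ((633.8381958007812, 186.88186645507812), (154.0506591796875, 78.60525512695312), 80.00357055664062)
green ((604.56640625, -154.28488159179688), (79.47119903564453, 228.98565673828125), 10.574628829956055)
```

View pics/crop1.png

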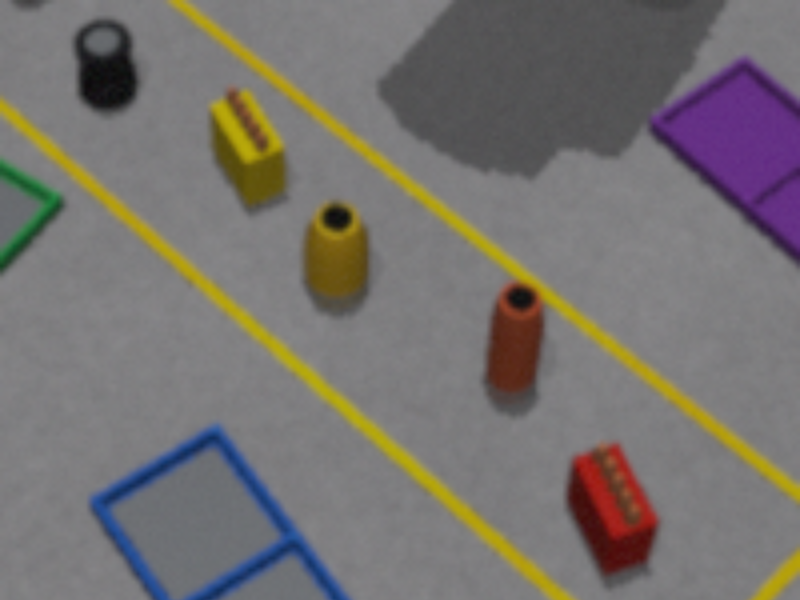

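The crop shows the yellow block, brass, copper and red block upright. Both blocks' long sides run roughly along world y. I'll square the tool (yaw 90) above the diffuser end.

Request:
jog_arm --targets '[34.4, -16.9, 0, 68.3, -1, 34.4, -16.9, 0, 68.3, -1, 34.4, -16.9, 0, 68.3, -1, 34.4, -16.9, 0, 68.3, -1, 34.4, -16.9, 0, 68.3, -1, 34.4, -16.9, 0, 68.3, -1, 34.4, -16.9, 0, 68.3, -1, 34.4, -16.9, 0, 68.3, -1, 34.4, -16.9, 0, 68.3, -1, 34.4, -16.9, 0, 68.3, -1, 34.4, -16.9, 0, 68.3, -1, 34.4, -16.9, 0, 68.3, -1]'

```text
time: 1.7
tool_pos: [469.4, -250.5, 256.3]
eef_rot: [180.0, -0.0, -46.6]
ft_force: [-1.2, 0.3, 0.3]
width: 85.4
finger_force: 0.0
```

Run:
```python
from h import *
s=status.read_state();print(s['tool_pos'],s['eef_rot'],s['joint_positions'])
c=cap('wrist','w1.png')
for k,p in dict(diff=(479,-302,27),used=(446,-199,36),collar=(467,-102,21),green=(604.6,-154.3,9)).items():print(k,np.round(proj(c,p)))
```

```text
[ 469.42340352 -250.50692966  256.34065963] [ 1.79999474e+02 -2.58644833e-03 -4.66449153e+01] [-4.11090343e+01  2.69534270e+00  9.83804545e+01 -7.88044987e-04
  7.89216792e+01  9.55360324e+01]
diff [348. 126.]
used [303. 220.]
collar [233. 260.]
green [167. 144.]
```

View pics/w1.png

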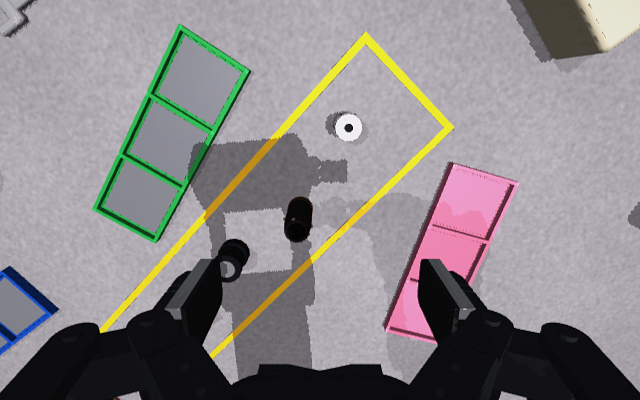

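The wrist view shows the diffuser at (348,128), used nozzle (298,220) and collar (230,262), all within a few pixels of prediction. Positive twist lowers the yaw, so I turn to +90 over the diffuser.

Request:
jog_arm --targets '[4.4, 2.9, 0, -10, -1, 4.4, 2.9, 0, -20, -1, 4.4, 2.9, 0, -30, -1, 4.4, 2.9, 0, -40, -1, 4.4, 2.9, 0, -50, -1, 4.4, 2.9, 0, -60, -1, 4.4, 2.9, 0, -70, -1, 4.4, 2.9, 0, -80, -1, 4.4, 2.9, 2, -90, -1, 4.4, 2.9, 4, -100, -1, 4.4, 2.9, 6, -110, -1, 4.4, 2.9, 8, -120, -1, 4.4, 2.9, 10, -130, -1, 4.4, 2.9, 10, -136.6, -1, 4.4, 2.9, 10, -136.6, -1, 4.4, 2.9, 10, -136.6, -1]'

```text
time: 3.75
tool_pos: [479.1, -302.2, 156.7]
eef_rot: [180.0, 0.0, 89.9]
ft_force: [-0.1, -1.0, 0.9]
width: 85.2
finger_force: 0.0
```

Run:
```python
from h import *
s=status.read_state();print(s['tool_pos'],s['eef_rot'],s['joint_positions'])
c=cap('wrist','w2.png');print(proj(c,(479,-302,54)))
m=mask(c,(0,0,150),(180,45,255));n,l,st,ce=cv2.connectedComponentsWithStats(m)
for i in range(1,n):
    if st[i,4]>150:print(st[i],ce[i],ray(c,*ce[i],54))
```

```text
[ 479.05610113 -302.15631078  156.70990753] [1.79969242e+02 3.01909628e-02 8.98935766e+01] [-4.44625134e+01  1.32956857e+01  9.84047909e+01 -8.94891202e-05
  6.82564239e+01 -4.43560650e+01]
(np.float64(319.73988231150474), np.float64(208.08770115051476))
[     0      0    640    384 108479] [344.87259285 208.60698384] [ 496.34624732 -302.43116652   54.        ]
[ 240    0  131  117 6758] [313.0581533   52.11897011] [ 475.18471921 -202.68647161   54.        ]
[ 389    0   58   71 2324] [421.29432014  24.01075731] [ 539.02029065 -187.53689117   54.        ]
[ 455    0   49   43 1059] [471.09348442  23.09159585] [ 568.29906087 -187.10120789   54.        ]
[ 459   47   75   96 5091] [491.49184836  96.04124926] [ 586.48802103 -228.24106039   54.        ]
[  216    75   153   187 12364] [276.58201229 201.01835975] [ 449.44730125 -296.78823265   54.        ]
```

View pics/w2.png

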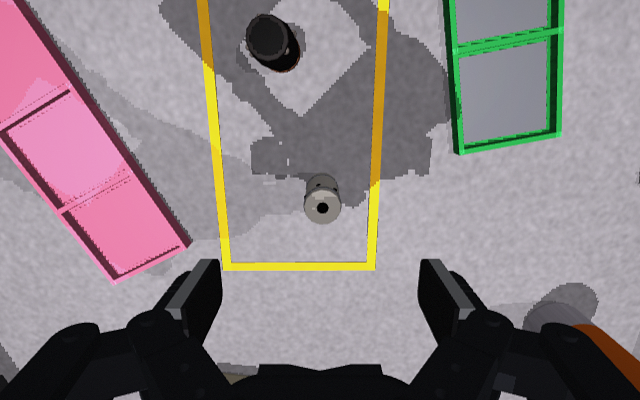

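The diffuser top is at (322,208) against a prediction of (320,208), so the scene estimates hold. Descend, grip and lift.

Request:
jog_arm --targets '[0, 0.1, 4, 0, -1, 0, 0.1, 8, 0, -1, 0, 0.1, 11, 0, -1, 0, 0.1, 11.9, 0, -1, 0, 0.1, 11.9, 0, 0, 0, 0.1, 11.9, 0, 1, 0, 0.1, 11.9, 0, 1, 0, 0.1, 11.9, 0, 1, 0, 0.1, 11.9, 0, 1, 0, 0.1, 11.9, 0, 1, 0, 0.1, 11.9, 0, 1, 0, 0.1, 11, 0, 1, 0, 0.1, 9, 0, 1, 0, 0.1, 6, 0, 1, 0, 0.1, 3, 0, 1, 0, 0.1, 1, 0, 1, 0, 0.1, 0, 0, 1, 0, 0.1, 0, 0, 1]'

```text
time: 6.05
tool_pos: [480.2, -302.2, 157.3]
eef_rot: [179.9, 0.1, 90.0]
ft_force: [-0.2, 0.8, -0.5]
width: 24.5
finger_force: 58.8
```

Request:
jog_arm --targets '[1, 2, 0, 0, 1, 2.5, 4.6, 0, 0, 1, 4, 7.4, 0, 0, 1, 5.5, 10.1, 0, 0, 1, 6.8, 12.5, 0, 0, 1, 7.5, 13.8, 0, 0, 1, 7.5, 13.8, 3, 0, 1, 7.5, 13.8, 6, 0, 1, 7.5, 13.8, 9, 0, 1, 7.5, 13.8, 10.5, 0, 1, 7.5, 13.8, 11.2, 0, 1, 7.5, 13.8, 11.5, 0, 1, 7.5, 13.8, 11.5, 0, 1, 7.5, 13.8, 11.5, 0, 1]'

```text
time: 7.8
tool_pos: [618.9, -227.4, 42.8]
eef_rot: [179.9, 0.1, 90.0]
ft_force: [-0.1, 0.9, 3.0]
width: 24.5
finger_force: 59.1
```

Request:
jog_arm --targets '[0, 0, 0, 0, 0.3, 0, 0, 0, 0, 0, 0, 0, 0, 0, -0.2, 0, 0, 0, 0, -0.2, 0, 0, -1, 0, -0.2, 0, 0, -3, 0, -0.2, 0, 0, -6, 0, -0.5, 0, 0, -9, 0, -1, 0, 0, -11.5, 0, -1, 0, 0, -11.5, 0, -1]'

```text
time: 9.05
tool_pos: [619.8, -228.0, 160.8]
eef_rot: [179.6, 0.2, 90.0]
ft_force: [0.1, -0.1, 0.3]
width: 85.3
finger_force: 0.0
```

Run:
```python
from h import *
s=status.read_state();print(s['tool_pos'],s['eef_rot'],s['joint_positions'])
c=cap('wrist','w3.png');g=(604.6,-154.3);a=np.radians(10.57)
for y in(-74,0,74):
  p=[g[0]-np.sin(a)*y,g[1]+np.cos(a)*y];print(np.round(p,1),proj(c,p+[12]))
print(proj(c,(618,-227,58)))
```

```text
[ 619.83255004 -228.00082881  160.77569015] [179.62776038   0.22030536  90.00599275] [-3.06556675e+01  2.57770803e+01  8.20293891e+01  3.45268720e-04
  7.17609846e+01 -3.06624828e+01]
[ 618.2 -227. ] (np.float64(316.55685136969055), np.float64(188.18635404415068))
[ 604.6 -154.3] (np.float64(298.2532512313799), np.float64(95.30507627881046))
[591.  -81.6] (np.float64(276.46800701024813), np.float64(-15.24373949506142))
(np.float64(316.2808519107708), np.float64(206.47681158997867))
```

View pics/w3.png

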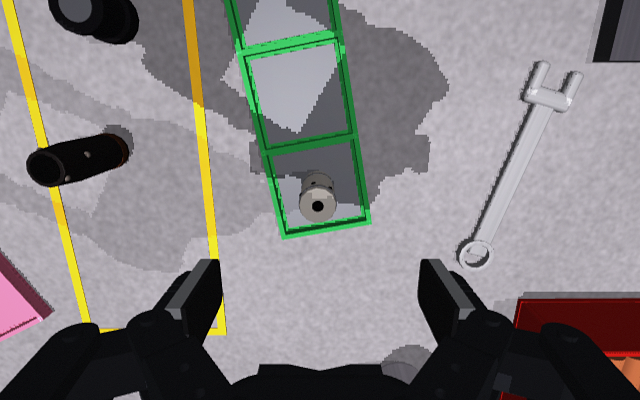

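The diffuser stands upright and centred in the end compartment, at (318,200). Next is the yellow block: go above it and fit its pose by silhouette.

Request:
jog_arm --targets '[3, -2, 0, 0, -1, 7, -4.8, 0, 0, -1, 11, -7.6, 0, 0, -1, 15, -10.4, 0, 0, -1, 19, -13.1, 0, 0, -1, 22, -15.2, 0, 0, -1, 23.6, -16.3, 0, 0, -1, 23.6, -16.3, 0, 0, -1, 23.6, -16.3, 0, 0, -1, 23.6, -16.3, 0, 0, -1]'

```text
time: 10.35
tool_pos: [455.6, 8.2, 156.4]
eef_rot: [180.0, 0.0, 89.9]
ft_force: [0.1, -1.5, 0.1]
width: 85.4
finger_force: 0.0
```

```bash
cat >> h.py <<'E'
from scipy.optimize import minimize
def fit(c,m,x0,h=44,sx=26,sy=48):
    m=cv2.morphologyEx(m,cv2.MORPH_OPEN,np.ones((3,3),np.uint8))
    n,l,s,ce=cv2.connectedComponentsWithStats(m);i=1+s[1:,4].argmax()
    pts=np.argwhere(l==i)[:,::-1].astype(np.int32);M=np.zeros_like(m);cv2.fillConvexPoly(M,cv2.convexHull(pts),1);M=M.astype(bool)
    def cost(q):
        a=np.radians(q[2]);co,si=np.cos(a),np.sin(a)
        P=[proj(c,(q[0]+co*x-si*y,q[1]+si*x+co*y,z)) for x in(-sx/2,sx/2) for y in(-sy/2,sy/2) for z in(0,h)]
        K=np.zeros(m.shape,np.uint8);cv2.fillConvexPoly(K,cv2.convexHull((np.array(P)*16).astype(np.int32)),1,shift=4)
        K=K.astype(bool);return 1-(K&M).sum()/(K|M).sum()
    best=min((minimize(cost,[x0[0],x0[1],a],method='Nelder-Mead',options=dict(initial_simplex=[[x0[0],x0[1],a],[x0[0]+8,x0[1],a],[x0[0],x0[1]+8,a],[x0[0],x0[1],a+12]])) for a in(-25,0,25)),key=lambda r:r.fun)
    return best.x,best.fun,s[i]
E
python3 - <<'E'
from h import *
s=status.read_state();print(s['tool_pos'],s['eef_rot'])
c=cap('wrist','w4.png');print(proj(c,(455,9,44)))
print(fit(c,mask(c,(24,140,50),(34,255,255),(230,130,410,300)),(455,9)))
c=cap('scene','s4.png')
print(fit(c,mask(c,(24,140,50),(34,255,255),(295,190,325,225)),(455,9)))
m=mask(c,(0,170,60),(6,255,255),(388,278,420,315));print(fit(c,m,(479,299)))
b=cv2.resize(cv2.imread('pics/w4.png'),(480,300));cv2.imwrite('pics/v4.png',b)
E
```

```text
[455.57720127   8.19932145 156.38815709] [1.79982260e+02 1.35413450e-02 8.99369547e+01]
(np.float64(319.0152361509442), np.float64(202.84273658936198))
(array([455.,   9., -25.]), np.float64(1.0), array([ 242,  165,   17,  135, 1233], dtype=int32))
(array([453.84044673,   7.06658925, -25.40714789]), np.float64(0.26682692307692313), array([303, 196,  18,  24, 244], dtype=int32))
(array([478.19259344, 298.18341455, -36.18422972]), np.float64(0.4893617021276596), array([394, 284,  20,  23, 207], dtype=int32))
```

View pics/v4.png

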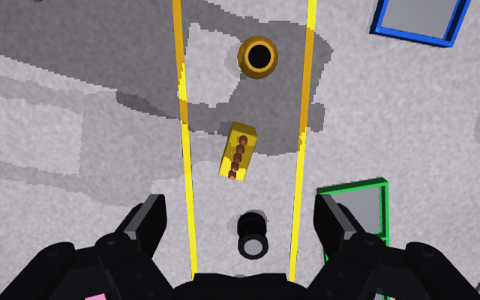

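The yellow block is centred at (317,203) full-res, its long axis leaning about 15° toward +x. Brass is ahead of it and the collar behind. I'll refit without the tape in the mask.

Run:
```python
from h import *
z=np.load('pics/w4.png.npz');c={k:z[k] for k in z}
m=mask(c,(20,110,60),(36,255,255),(275,145,350,250))
print(fit(c,m,(455,9)))
a,b=ray(c,309,237,55),ray(c,324,184,55);print(a,b,np.degrees(np.arctan2(*(b-a)[:2])))
m=mask(c,(15,110,60),(36,255,255),(300,30,385,115));n,l,s,ce=cv2.connectedComponentsWithStats(m);i=1+s[1:,4].argmax();print(s[i],proj(c,(470,96,30)))
d=mask(c,(0,0,0),(180,255,45),(310,40,380,105));n,l,s,ce=cv2.connectedComponentsWithStats(d);i=1+s[1:,4].argmax();print(s[i],ray(c,*ce[i],60))
```

```text
(array([453.05832358,   5.25378135, -15.86768252]), np.float64(0.04379562043795615), array([ 292,  162,   51,   79, 2080], dtype=int32))
[447.89539899 -12.70272425  55.        ] [458.37043179  25.91523787  55.        ] 15.176183919222543
[ 316   48   55   58 1724] (np.float64(340.84553896489336), np.float64(74.65825445921314))
[331  60  30  31 716] [471.00139284  94.4481506   60.        ]
```

Request:
jog_arm --targets '[-0.2, -0.25, 2, 8, -1, -0.2, -0.25, 4, 15.5, -1, -0.2, -0.25, 8, 15.5, -1, -0.2, -0.25, 11, 15.5, -1, -0.2, -0.25, 11.9, 15.5, -1, -0.2, -0.25, 11.9, 15.5, 0, -0.2, -0.25, 11.9, 15.5, 1, -0.2, -0.25, 11.9, 15.5, 1, -0.2, -0.25, 11.9, 15.5, 1, -0.2, -0.25, 11.9, 15.5, 1, -0.2, -0.25, 11.9, 15.5, 1, -0.2, -0.25, 11.9, 15.5, 1, -0.2, -0.25, 11, 15.5, 1, -0.2, -0.25, 9, 15.5, 1, -0.2, -0.25, 6, 15.5, 1, -0.2, -0.25, 3, 15.5, 1, -0.2, -0.25, 1, 15.5, 1, -0.2, -0.25, 0, 15.5, 1, -0.2, -0.25, 0, 15.5, 1, -0.2, -0.25, 0, 15.5, 1]'

```text
time: 12.95
tool_pos: [451.6, 7.3, 155.2]
eef_rot: [-179.9, 0.0, 74.5]
ft_force: [-0.1, -0.0, -1.1]
width: 25.2
finger_force: 59.0
```

Run:
```python
from h import *
s=status.read_state();p=s['tool_pos'];print(p,s['eef_rot'],s['width'])
a=np.radians(s['eef_rot'][2]);d=np.array([627.4,150.5])-p[:2];print(d@[np.cos(a),np.sin(a)],d@[np.sin(a),-np.cos(a)])
```

```text
[451.58184226   7.29998077 155.23425141] [-1.79878913e+02  3.51716632e-03  7.45033702e+01] 25.242323220410285
184.9695433660432 131.16607079519582
```

Request:
jog_arm --targets '[2, 1.4, 0, -2, 1, 5, 3.5, 0, -4, 1, 8, 5.6, 0, -5.5, 1, 11, 7.7, 0, -5.5, 1, 14, 9.8, 0, -5.5, 1, 16.5, 11.6, 0, -5.5, 1, 18, 12.6, 0, -5.5, 1, 18.5, 13, 0, -5.5, 1, 18.5, 13, 0, -5.5, 1, 18.5, 13, 3, -5.5, 1, 18.5, 13, 6, -5.5, 1, 18.5, 13, 9, -5.5, 1, 18.5, 13, 10.5, -5.5, 1, 18.5, 13, 11.2, -5.5, 1, 18.5, 13, 11.5, -5.5, 1, 18.5, 13, 11.5, -5.5, 1, 18.5, 13, 11.5, -5.5, 1]'

```text
time: 15.08
tool_pos: [628.1, 150.7, 42.6]
eef_rot: [179.9, -0.0, 80.0]
ft_force: [0.4, 0.8, 1.1]
width: 25.4
finger_force: 59.4
```

Request:
jog_arm --targets '[0, 0, 0, 0, 0.3, 0, 0, 0, 0, 0, 0, 0, 0, 0, -0.2, 0, 0, 0, 0, -0.2, 0, 0, -1, 0, -0.2, 0, 0, -3, 0, -0.2, 0, 0, -6, 0, -0.5, 0, 0, -9, 0, -1, 0, 0, -11.5, 0, -1, 0, 0, -11.5, 0, -1, 0, 0, -11.5, 0, -1]'

```text
time: 16.45
tool_pos: [626.7, 150.6, 155.9]
eef_rot: [-180.0, 0.0, 80.0]
ft_force: [1.1, -0.0, -0.7]
width: 85.3
finger_force: 0.0
```

Run:
```python
from h import *
s=status.read_state();p=s['tool_pos'];print(p,s['eef_rot'])
c=cap('wrist','w5.png');b=cv2.resize(c['color'],(480,300));cv2.imwrite('pics/v5.png',b)
a=np.radians(-10)
for y in(-37,37):
  q=[633.8-np.sin(a)*y,186.9+np.cos(a)*y];print(np.round(q,1),np.round(proj(c,q+[12])))
m=mask(c,(20,110,60),(36,255,255),(270,130,370,250));print(fit(c,m,(627,150)))
a=np.radians(s['eef_rot'][2]);d=np.array([471,94.5])-p[:2];print(d@[np.cos(a),np.sin(a)],d@[np.sin(a),-np.cos(a)])
```

```text
[626.66889851 150.6291966  155.90852883] [-1.79959857e+02  7.27018224e-03  8.00034759e+01]
[627.4 150.5] [321. 192.]
[640.2 223.3] [321.  96.]
(array([627.43756775, 147.74118681, -10.53757074]), np.float64(0.019347903977069203), array([ 304,  163,   37,   76, 2085], dtype=int32))
-82.29937938909835 -143.56219845883635
```

View pics/v5.png

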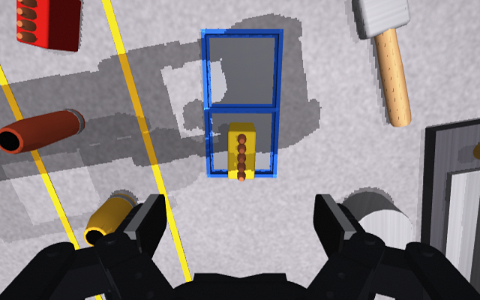

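Yellow sits upright in the near blue compartment, fitted at (627,148) with yaw -10.5. Next, brass.

Request:
jog_arm --targets '[-2, -3.5, 0, -5, -1, -5, -9, 0, -10, -1, -8.2, -14.3, 0, -10, -1, -8.2, -14.3, 0, -10, -1, -8.2, -14.3, 4, -10, -1, -8.2, -14.3, 8, -10, -1, -8.2, -14.3, 11, -10, -1, -8.2, -14.3, 11.9, -10, -1, -8.2, -14.3, 11.9, -10, 0, -8.2, -14.3, 11.9, -10, 1, -8.2, -14.3, 11.9, -10, 1, -8.2, -14.3, 11.9, -10, 1, -8.2, -14.3, 11.9, -10, 1, -8.2, -14.3, 11.9, -10, 1]'

```text
time: 18.25
tool_pos: [473.5, 94.7, 38.8]
eef_rot: [179.8, 0.0, 90.0]
ft_force: [0.2, -0.1, 6.0]
width: 34.4
finger_force: 60.4
```

Request:
jog_arm --targets '[0, 0, -1, 0, 1, 0, 0, -3, 0, 1, 0, 0, -6, 0, 1, 0, 0, -9, 0, 1, 0, 0, -11, 0, 1, 0, 0, -11.9, 0, 1, 0, 0, -11.9, 0, 1, 0, 0, -11.9, 0, 1]'

```text
time: 19.25
tool_pos: [471.2, 94.7, 155.3]
eef_rot: [-179.9, -0.0, 90.0]
ft_force: [0.5, 0.4, -0.8]
width: 34.5
finger_force: 59.8
```

Run:
```python
from h import *
s=status.read_state();p=s['tool_pos'];print(p,s['eef_rot'],s['width'])
a=np.radians(s['eef_rot'][2]);d=np.array([591,-81.6])-p[:2];print(d@[np.cos(a),np.sin(a)],d@[np.sin(a),-np.cos(a)])
```

```text
[471.23810193  94.74532661 155.27147328] [-1.79883916e+02 -6.21385392e-03  9.00045922e+01] 34.47298619681784
-176.3549248488774 119.74776377312813
```

Request:
jog_arm --targets '[-2, 1.4, 0, -4, 1, -5, 3.4, 0, -8, 1, -8, 5.5, 0, -10.6, 1, -11, 7.5, 0, -10.6, 1, -14, 9.5, 0, -10.6, 1, -16.5, 11.3, 0, -10.6, 1, -17.6, 12, 0, -10.6, 1, -17.6, 12, 0, -10.6, 1, -17.6, 12, 3, -10.6, 1, -17.6, 12, 6, -10.6, 1, -17.6, 12, 9, -10.6, 1, -17.6, 12, 10.5, -10.6, 1, -17.6, 12, 11.2, -10.6, 1, -17.6, 12, 11.5, -10.6, 1, -17.6, 12, 11.5, -10.6, 1, -17.6, 12, 11.5, -10.6, 1]'

```text
time: 21.25
tool_pos: [593.0, -81.4, 42.9]
eef_rot: [179.9, 0.0, 100.6]
ft_force: [-0.7, 0.1, 5.7]
width: 34.3
finger_force: 60.5
```

Request:
jog_arm --targets '[0, 0, 0, 0, 0, 0, 0, 0, 0, -0.2, 0, 0, 0, 0, -0.4, 0, 0, 0, 0, -0.4, 0, 0, -1, 0, -0.4, 0, 0, -3, 0, -0.4, 0, 0, -6, 0, -0.5, 0, 0, -9, 0, -1, 0, 0, -11.5, 0, -1, 0, 0, -11.5, 0, -1, 0, 0, -11.5, 0, -1]'

```text
time: 22.62
tool_pos: [591.7, -81.1, 156.0]
eef_rot: [-180.0, -0.0, 100.6]
ft_force: [0.6, 0.1, -0.1]
width: 85.7
finger_force: 0.0
```

Run:
```python
from h import *
s=status.read_state();p=s['tool_pos'];print(p,s['eef_rot'])
c=cap('wrist','w6.png');b=cv2.resize(c['color'],(480,300));cv2.imwrite('pics/v6.png',b)
print(proj(c,(591,-81.6,12)),proj(c,(591,-81.6,64)))
d=mask(c,(0,0,0),(180,255,45),(290,180,350,240));n,l,st,ce=cv2.connectedComponentsWithStats(d);i=1+st[1:,4].argmax();print(st[i],ray(c,*ce[i],64))
a=np.radians(s['eef_rot'][2]);d=np.array([446,204])-p[:2];print(d@[np.cos(a),np.sin(a)],d@[np.sin(a),-np.cos(a)])
```

```text
[591.65230257 -81.14535299 155.95658581] [-1.79970638e+02 -1.71644421e-02  1.00601947e+02]
(np.float64(318.9632254198857), np.float64(192.0730130596766)) (np.float64(318.9049854461308), np.float64(214.29866071087235))
[309 203  27  25 520] [592.92347215 -81.86500059  64.        ]
307.07546718834476 -90.70348959000968
```

View pics/v6.png

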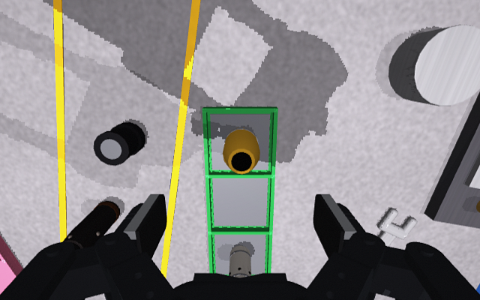

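Brass is upright and centred in its green compartment, at (321,215). Next, above the copper nozzle.

Request:
jog_arm --targets '[4, -1.2, 0, 5, -1, 9, -2.7, 0, 10.6, -1, 15, -4.4, 0, 10.6, -1, 21, -6.2, 0, 10.6, -1, 26, -7.7, 0, 10.6, -1, 29, -8.6, 0, 10.6, -1, 30.7, -9.1, 0, 10.6, -1, 30.7, -9.1, 0, 10.6, -1, 30.7, -9.1, 0, 10.6, -1, 30.7, -9.1, 0, 10.6, -1]'

```text
time: 23.92
tool_pos: [446.7, 202.8, 156.3]
eef_rot: [180.0, 0.0, 89.9]
ft_force: [-0.5, -0.6, -0.5]
width: 85.4
finger_force: 0.0
```

Run:
```python
from h import *
s=status.read_state();p=s['tool_pos'];print(p,s['eef_rot'])
c=cap('wrist','w7.png')
print(proj(c,(446,204,80)))
u,v=map(int,proj(c,(446,204,80)))
d=mask(c,(0,0,0),(180,255,45),(u-35,v-35,u+35,v+30));n,l,st,ce=cv2.connectedComponentsWithStats(d);i=1+st[1:,4].argmax();print(st[i],ray(c,*ce[i],80))
m=mask(c,(0,150,60),(6,255,255),(230,0,450,150));print(proj(c,(479,299,28)));print(fit(c,m,(479,299)))
cv2.imwrite('pics/v7.png',cv2.resize(c['color'],(480,300)))
```

```text
[446.71160339 202.83251795 156.29406526] [1.79994305e+02 9.22124903e-03 8.99123282e+01]
(np.float64(318.882827316635), np.float64(220.67132974466122))
[313 209  26  24 486] [450.15906463 204.25905607  80.        ]
(np.float64(367.2973154799061), np.float64(61.59875230444513))
(array([479.97496469, 296.98286085, -25.84972435]), np.float64(0.047813094267861955), array([ 337,   17,   70,   88, 2672], dtype=int32))
```

View pics/v7.png

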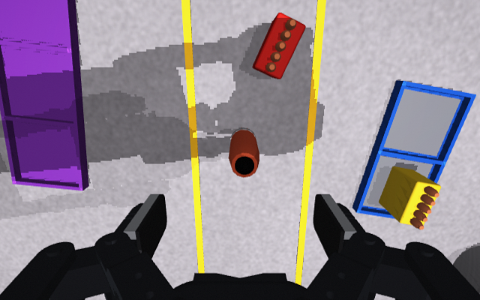

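Copper's top is at (326,221), i.e. (450,204). Red fits at (480,297) with yaw -26.

Request:
jog_arm --targets '[0.1, 0.3, 3, 0, -1, 0.1, 0.3, 7, 0, -1, 0.1, 0.3, 10, 0, -1, 0.1, 0.3, 11.4, 0, -1, 0.1, 0.3, 11.4, 0, 0, 0.1, 0.3, 11.4, 0, 1, 0.1, 0.3, 11.4, 0, 1, 0.1, 0.3, 11.4, 0, 1, 0.1, 0.3, 11.4, 0, 1, 0.1, 0.3, 11.4, 0, 1, 0.1, 0.3, 11.4, 0, 1, 0.1, 0.3, 10.4, 0, 1, 0.1, 0.3, 8, 0, 1, 0.1, 0.3, 5, 0, 1, 0.1, 0.3, 2, 0, 1, 0.1, 0.3, 0.5, 0, 1, 0.1, 0.3, 0, 0, 1, 0.1, 0.3, 0, 0, 1, 0.1, 0.3, 0, 0, 1]'

```text
time: 26.35
tool_pos: [448.3, 204.6, 155.1]
eef_rot: [-179.9, 0.0, 90.0]
ft_force: [0.3, 0.3, -1.1]
width: 26.4
finger_force: 59.0
```

Request:
jog_arm --targets '[0.2, 2, 0, 3, 1, 0.5, 5, 0, 6, 1, 0.8, 8, 0, 10, 1, 1.1, 11, 0, 10, 1, 1.4, 14, 0, 10, 1, 1.7, 17, 0, 10, 1, 1.9, 18.5, 0, 10, 1, 1.9, 19, 0, 10, 1, 1.9, 19, 0, 10, 1, 1.9, 19, 3, 10, 1, 1.9, 19, 6, 10, 1, 1.9, 19, 9, 10, 1, 1.9, 19, 10.3, 10, 1, 1.9, 19, 10.8, 10, 1, 1.9, 19, 11, 10, 1, 1.9, 19, 11, 10, 1, 1.9, 19, 11, 10, 1]'

```text
time: 28.48
tool_pos: [640.0, 223.9, 47.7]
eef_rot: [179.9, -0.0, 80.0]
ft_force: [-1.7, -0.7, 4.0]
width: 26.7
finger_force: 59.4
```

Request:
jog_arm --targets '[0, 0, 0, 0, 0.3, 0, 0, 0, 0, 0, 0, 0, 0, 0, -0.2, 0, 0, 0, 0, -0.2, 0, 0, -1, 0, -0.2, 0, 0, -3, 0, -0.2, 0, 0, -6, 0, -0.5, 0, 0, -9, 0, -1, 0, 0, -11, 0, -1, 0, 0, -11, 0, -1, 0, 0, -11, 0, -1]'

```text
time: 29.85
tool_pos: [638.4, 223.6, 155.1]
eef_rot: [-179.9, 0.0, 80.0]
ft_force: [-0.5, -0.2, -0.5]
width: 85.7
finger_force: 0.0
```

Run:
```python
from h import *
s=status.read_state();p=s['tool_pos'];print(p,s['eef_rot'])
c=cap('wrist','w8.png')
u,v=map(int,proj(c,(640,223,84)));print(u,v)
d=mask(c,(0,0,0),(180,255,45),(u-35,v-35,u+35,v+30));n,l,st,ce=cv2.connectedComponentsWithStats(d);i=1+st[1:,4].argmax();print(st[i],ray(c,*ce[i],84))
a=np.radians(s['eef_rot'][2]);d=np.array([480,297.5])-p[:2];print(d@[np.cos(a),np.sin(a)],d@[np.sin(a),-np.cos(a)])
```

```text
[638.37345169 223.61611061 155.13267265] [-1.79893384e+02  3.58185820e-02  8.00013092e+01]
323 226
[310 214  26  24 501] [639.64843355 223.28860021  84.        ]
45.264022704295535 -168.7961716440409
```

Request:
jog_arm --targets '[1, -4, 0, 8, -1, 2.5, -9, 0, 15.8, -1, 3.7, -14, 0, 15.8, -1, 4.5, -17, 0, 15.8, -1, 4.5, -17, 0, 15.8, -1, 4.5, -17, 0, 15.8, -1, 4.5, -17, 0, 15.8, -1]'

```text
time: 30.78
tool_pos: [480.4, 297.0, 156.0]
eef_rot: [180.0, 0.0, 64.1]
ft_force: [-0.6, 0.6, -0.3]
width: 85.7
finger_force: 0.0
```

Run:
```python
from h import *
s=status.read_state();p=s['tool_pos'];print(p,s['eef_rot'])
c=cap('wrist','w9.png')
q,f,_=fit(c,mask(c,(0,150,60),(6,255,255),(230,100,420,300)),(480,297));print(q,f)
a=np.radians(s['eef_rot'][2]);d=q[:2]-p[:2];print(d@[np.cos(a),np.sin(a)],d@[np.sin(a),-np.cos(a)])
```

```text
[480.38417661 296.98956866 156.04318818] [1.79995940e+02 1.12549478e-02 6.41370514e+01]
[480.47128341 298.33212043 -25.01430421] 0.063997139792635
1.2460795886108142 -0.507265720206382
```

Request:
jog_arm --targets '[0.1, 0, 4, 0, -1, 0.1, 0, 8, 0, -1, 0.1, 0, 11, 0, -1, 0.1, 0, 11.9, 0, -1, 0.1, 0, 11.9, 0, 0, 0.1, 0, 11.9, 0, 1, 0.1, 0, 11.9, 0, 1, 0.1, 0, 11.9, 0, 1, 0.1, 0, 11.9, 0, 1, 0.1, 0, 11.9, 0, 1, 0.1, 0, 11.9, 0, 1, 0.1, 0, 11, 0, 1, 0.1, 0, 9, 0, 1, 0.1, 0, 6, 0, 1, 0.1, 0, 3, 0, 1, 0.1, 0, 1, 0, 1, 0.1, 0, 0, 0, 1, 0.1, 0, 0, 0, 1, 0.1, 0, 0, 0, 1]'

```text
time: 33.2
tool_pos: [479.2, 298.2, 155.3]
eef_rot: [-179.9, 0.1, 64.2]
ft_force: [-0.0, 0.5, -1.3]
width: 24.9
finger_force: 59.1
```

Run:
```python
from h import *
s=status.read_state();p=s['tool_pos'];print(p,s['eef_rot'])
a=np.radians(s['eef_rot'][2]);d=np.array([604.6,-154.3])-p[:2];print(d@[np.cos(a),np.sin(a)],d@[np.sin(a),-np.cos(a)])
```

```text
[479.23497931 298.2034925  155.32953253] [-1.79923488e+02  7.87211956e-02  6.42029651e+01]
-352.8506654044436 309.7938137805821
```

Request:
jog_arm --targets '[-1.5, 1.3, 0, -4, 1, -4.5, 4, 0, -8, 1, -8, 7, 0, -12, 1, -11.5, 10, 0, -16, 1, -15, 13.2, 0, -20, 1, -18.5, 16.2, 0, -24, 1, -22, 19.3, 0, -28, 1, -25.5, 22.4, 0, -32, 1, -29, 25.5, 0, -36.4, 1, -32, 28.1, 0, -36.4, 1, -34, 29.8, 0, -36.4, 1, -35.2, 30.9, 0, -36.4, 1, -35.2, 30.9, 0, -36.4, 1, -35.2, 30.9, 0, -36.4, 1, -35.2, 30.9, 0, -36.4, 1]'

```text
time: 35.08
tool_pos: [604.8, -151.7, 156.3]
eef_rot: [-180.0, -0.0, 100.7]
ft_force: [0.2, 0.5, -0.8]
width: 25.3
finger_force: 59.0
```

Request:
jog_arm --targets '[-0.2, 0, 1, 0, 1, -0.2, 0, 3, 0, 1, -0.2, 0, 6, 0, 1, -0.2, 0, 9, 0, 1, -0.2, 0, 10.5, 0, 1, -0.2, 0, 11.2, 0, 1, -0.2, 0, 11.5, 0, 1, -0.2, 0, 11.5, 0, 1, -0.2, 0, 11.5, 0, 1]'

```text
time: 36.2
tool_pos: [606.1, -155.2, 42.7]
eef_rot: [179.9, 0.1, 100.6]
ft_force: [-2.6, 0.8, 6.8]
width: 25.6
finger_force: 60.0
```

Request:
jog_arm --targets '[0, 0, 0, 0, 0.3, 0, 0, 0, 0, 0, 0, 0, 0, 0, -0.2, 0, 0, 0, 0, -0.2, 0, 0, -1, 0, -0.2, 0, 0, -3, 0, -0.2, 0, 0, -6, 0, -0.5, 0, 0, -9, 0, -1, 0, 0, -12, 0, -1, 0, -5, -17, 0, -1, 0, -10, -20, 0, -1, 0, -10, -20, 0, -1, 0, -10, -20, 0, -1, 0, -10, -20, 0, -1]'

```text
time: 37.95
tool_pos: [507.3, -172.9, 240.5]
eef_rot: [-179.9, -0.1, 100.6]
ft_force: [-0.1, -0.2, -0.6]
width: 85.6
finger_force: 0.0
```

Run:
```python
from h import *
c=cap('scene','s10.png');w=cap('wrist','w10.png')
b=np.vstack([cv2.resize(c['color'][110:370,150:450],(520,450))[:300],cv2.resize(w['color'],(480,300)).copy() if 0 else cv2.copyMakeBorder(cv2.resize(w['color'],(480,300)),0,0,0,40,cv2.BORDER_CONSTANT)])
cv2.imwrite('pics/v10.png',b)
print(status.read_state()['tool_pos'])
```

```text
[ 507.23917914 -172.83783186  240.15974833]
```

View pics/v10.png

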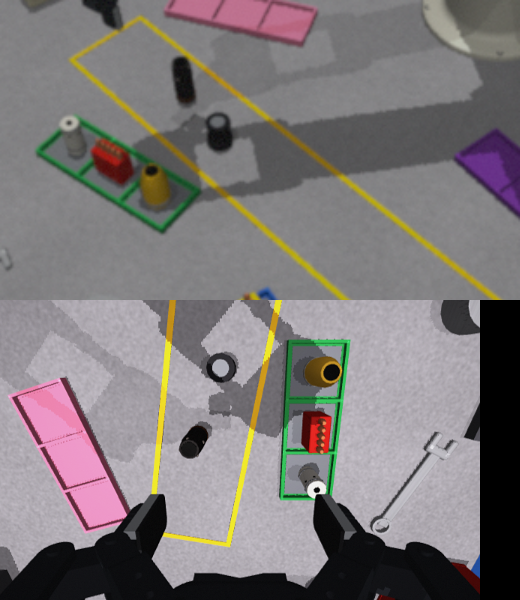

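All three green parts are upright, one to a compartment, with brass (321,371), red (317,432) and diffuser (316,489) in the lower picture. The collar and used nozzle stand where they were. The blue pair was checked when placed.

```bash
python3 -c "
from plant import manip;print(manip.hand_in())"
```

```text
the job is handed in; nothing more can be done
None
```

I handed the job in at about 38 s of the 144 s: all five parts are in their trays, each set down upright and near its compartment's centre, with the collar and used nozzle left alone; the hand-in gave no verdict.

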